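# Put the check weights back in their stands

## Robot

A 6-joint arm with a two-finger parallel gripper is mounted at the origin on the work surface; the furniture and walls round the work are solid. World frame = base frame: x ahead of the robot, y to its left, z up, the work surface at z = 0. Lengths are in mm, angles in rad, forces in N, time in s.
With the tool pointing down it reaches from about 250 to 775 mm from the base axis. Payload 8.9 kg.
Tool frame: the origin (TCP) lies at the very end of the fingers, on their centre line; the grasp point (between the pads) lies 19 mm behind it; y points along the fingers, x is the direction in which the jaws open and shut, and the axes are right-handed (so a half turn about y gives the same grasp; the last joint's range is limited). The gripper opens to 85 mm and grips with 20 to 120 N. Pads are 22 mm wide; open, the fingers measure 114 mm over their backs; the gripper's body (76 mm by 85 mm) begins 54 mm behind the grasp point. The pads swing forward as they close: fully open they stand 13 mm farther back than shut.
Start: joints at [1.113, 0.291, -0.153, 1.127, 0, 1.431], TCP at [164.543, 498.547, 231.305] pointing down, gripper open.
Joint ranges: [-2.52, 2.52], [-0.91, 1.74], [-1.3, 1.37], [-1.96, 2.02], [-1.52, 1.47], [-3.14, 3.14]. Speed limits (rad/s): [2.22, 2.22, 2.79, 3.14, 3.14, 3.14].

## Interface

Orientations are given as a unit quaternion [x, y, z, w].
In Python, from station import get_obs, get_image, get_calibration, finish_job gives the robot as it stands. The module is installed in compiled form; this text tells all that it offers.
- The arm moves only by the tool carry_out, never from a script. Its argument "motion" is a list of rows, each an object of numbers: "tx", "ty", "tz": the shift along the tool's x, y, z in cm; "ax", "ay", "az": the turn, a rotation vector about the tool's x, y, z in degrees; "jaw": the opening, from -1 (shut) to 1 (fully open). A call has 1 to 12 rows; each row is the pose to reach, as a shift and turn from the pose measured when the call began, along the tool's axes at that moment; what a row does not reach only later rows make up. A row lasts 1/10 s, in which the tool goes at most 50 mm and 8.59 degrees, less where a joint would pass 70% of its speed; a pose out of reach is approached as far as the arm can. A call with a gripper value outside its range is refused whole. The fingers move at their own pace and stop on an object; "squeeze" is the grip in N (left out, the last holds). Time passes only in rows, so rows that repeat a pose let the fingers close. It gives the time, the measured TCP pose, the force and the opening at its end, in the units of the state.
- get_obs(): the state, without advancing time (a new reading comes with each control period).
- get_image(name): name is "side" or "top" or "wrist"; returns the picture (480x640x3 uint8, red, green, blue); there is no depth.
- get_calibration(name): a dict with "intrinsics" (3x3 intrinsics, pixels), "R" (3x3) and "t" (3): a world point X has camera coordinates R X + t; the wrist camera has in their place "tool_from_camera" (4x4, takes a point from camera to tool coordinates, whose origin is the TCP and whose axes are the tool frame's). Camera axes: x right, y down, z forward; pixel columns grow to the right and rows downward; lengths in mm; the calibration is good to about 2 mm. The wrist camera is an equidistant fisheye: a pixel r from the principal point sees the ray r / f radians off the axis. A picture is of the moment at which its call begins: read the wrist's pose just before it. get_calibration takes no time and is no camera call.
- finish_job(): hands the job in, once; it reports no verdict.
The state is a dict: "time": time; "q": joint angles; "joint_vel": joint speeds; "effort": joint torques, N m; "position": TCP position; "tool_rot": TCP orientation; "wrist_force": force on the tool from outside, world axes, zero at the start; "moment": the same for the moment, N m; "grip_width": finger opening in mm.
Only numpy, scipy, OpenCV 4.12 (cv2) and the standard library are available. Lean on these libraries where they do the work, as an engineer would, in place of code of your own. Each camera call takes 0.05 s, during which the arm holds its last target. There are 200 camera calls.

## Task

The scale check is finished: put the four check weights away, each standing upright and fully home in the round wooden stand that is bored to its size (largest weight in the largest stand, down to the smallest in the smallest). Lower each one in with the gripper, do not let it drop, and leave the glass beaker beside them where it stands.

Things in the scene. Friction and masses are not known exactly. Their poses are not given: they have to be found in the camera images.
- weight_500: the 500 g check weight, loose on the table, deep golden brass, the largest: an upright cylinder 40 mm in diameter with straight sides up to 43 mm and a rounded shoulder to 48 mm, with a knob 25 mm in diameter on top, 62 mm high in all; origin at the centre of its underside, z up its axis (round, so its yaw means nothing)
- weight_200: the 200 g check weight, pale golden brass: an upright cylinder 32 mm in diameter, body 37 mm high (the top few mm rounded) with a knob 20 mm in diameter on top, 49 mm high in all; origin at the centre of its underside, z up its axis
- weight_100: the 100 g check weight, grey steel: an upright cylinder 26 mm in diameter, body 28 mm high (the top few mm rounded) with a knob 16 mm in diameter on top, 39 mm high in all; origin at the centre of its underside, z up its axis
- weight_50: the 50 g check weight, grey steel, the smallest: an upright cylinder 20 mm in diameter, body 23 mm high (the top few mm rounded) with a knob 12 mm in diameter on top, 31 mm high in all; origin at the centre of its underside, z up its axis
- stand_500: stand of the 500 g weight, the largest: a round turned light-wood block fixed on a black stone plate (top 60 mm above the table), 74 mm in diameter (76 at its foot), 26 mm high, with a blind bore 44 mm wide from above; its mouth is a 45 degree cone, 56 mm wide, over the top 6 mm. The flat green floor where the weight stands is 6 mm above its underside. Origin: centre of the underside, z up
- stand_200: the stand of the 200 g weight: as the largest but 62 mm in diameter and 22 mm high, bore 36 mm wide, mouth 48 mm wide, cone 6 mm deep, bore floor 6 mm above the underside; origin at the centre of its underside, z up
- stand_100: the stand of the 100 g weight: as the largest but 52 mm in diameter and 19 mm high, bore 30 mm wide, mouth 42 mm wide, cone 6 mm deep, bore floor 6 mm above the underside; origin at the centre of its underside, z up
- stand_50: the stand of the 50 g weight, the smallest: as the largest but 44 mm in diameter and 17 mm high, bore 24 mm wide, mouth 36 mm wide, cone 6 mm deep, bore floor 6 mm above the underside; origin at the centre of its underside, z up
- beaker: a bystander, to be left alone: a clear graduated beaker, about 64 x 75 mm and 78 mm high, loose; origin at the centre of its underside
Things that resemble listed ones, but are neither listed nor needed, are in the scene too. What is shaped like the weight_100 but green is not meant.

How it is judged:
By the outcome, as a careful person would: the job done as asked, in the order asked, and still so for the second after the job is handed in, with the robot touching nothing.
It also fails if it takes over 136 s, if anything falls off the work surface, if the arm or the gripper's body presses on something with over 40 N, if the wrist force passes 120 N, or if a joint passes its speed limit or range.

## Working session

There is one attempt and no reset: what is moved stays moved. The work goes in short steps, Python scripts to look and compute and a tool call to move; the robot and the scene stay as the last step left them, time stands still between calls to the robot, and variables do not carry over. Pictures are saved under pics/ and viewed, about 12 in all and at most 16, crops included, and the job is handed in when it is done.

Besides the shell and the picture viewer there is one more tool, called after "Request:" in YAML: its name, and indented under it one key for each argument. carry_out: Moves the arm, as the interface text tells. Its arguments: {"type":"object","properties":{"motion":{"type":"array"},"squeeze":{"type":"number"}},"required":["motion"]}

```bash
mkdir -p pics
python3 - <<'E'
from station import *
import cv2,numpy as np
o=get_obs(); print({k:np.round(v,3).tolist() for k,v in o.items()})
for n in ("top","side","wrist"):
    cv2.imwrite(f"pics/{n}0.png",get_image(n)[:,:,::-1])
    c=get_calibration(n); print(n,{k:np.round(v,3).tolist() for k,v in c.items()})
E
```

```text
{'time': 0.0, 'q': [1.113, 0.291, -0.154, 1.127, 0.0, 1.431], 'joint_vel': [-0.0, -0.0, 0.001, -0.001, 0.0, -0.002], 'effort': [0.003, -53.714, 33.137, 0.016, 0.0, 0.0], 'position': [164.347, 498.13, 230.726], 'tool_rot': [0.573, 0.414, -0.415, -0.573], 'wrist_force': [0.422, 0.617, -0.067], 'moment': [-0.011, -0.073, 0.025], 'grip_width': 85.324}
top {'intrinsics': [[489.56, 0.0, 313.954], [0.0, 489.56, 240.672], [0.0, 0.0, 1.0]], 'R': [[0.022, -1.0, 0.008], [-0.983, -0.023, -0.181], [0.181, -0.004, -0.984]], 't': [51.301, 508.194, 892.091]}
side {'intrinsics': [[523.918, 0.0, 330.815], [0.0, 523.918, 245.253], [0.0, 0.0, 1.0]], 'R': [[0.905, -0.425, 0.006], [-0.241, -0.525, -0.816], [0.35, 0.737, -0.578]], 't': [-395.749, 216.324, 754.999]}
wrist {'intrinsics': [[371.648, 0.0, 313.51], [0.0, 371.648, 242.076], [0.0, 0.0, 1.0]], 'tool_from_camera': [[1.0, 0.0, -0.0, -1.958], [0.0, -0.317, 0.949, -142.091], [-0.0, -0.949, -0.317, 81.163], [0.0, 0.0, 0.0, 1.0]]}
```

View pics/top0.png

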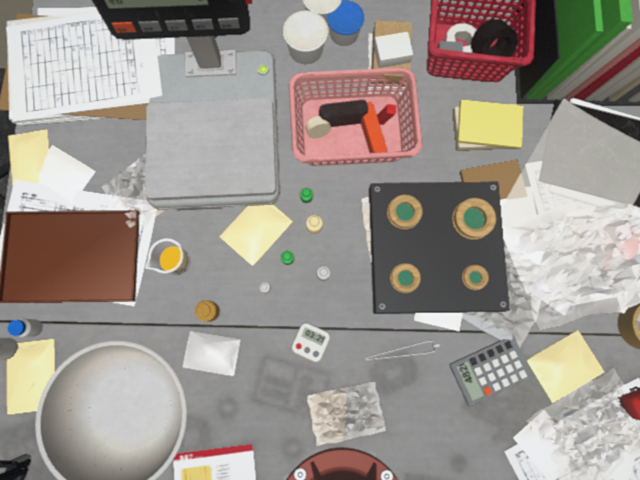

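View pics/side0.png

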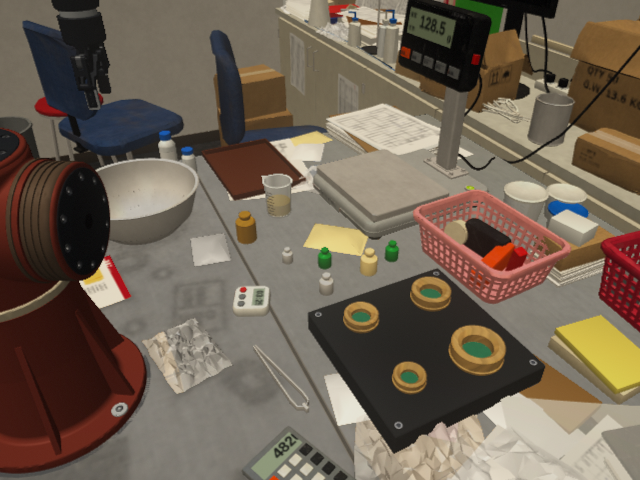

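The top view shows weight_500 at (206,310), weight_200 at (314,223), the grey pair at (323,272) and (265,287), and two green decoys. The stands are on the black plate at about (475,218), (405,211), (405,278) and (475,278). The beaker is at (170,257). I'll enlarge these next.

Run:
```python
import cv2,numpy as np
im=cv2.imread("pics/top0.png")
def crop(n,x0,y0,w,h,s):
    c=cv2.resize(im[y0:y0+h,x0:x0+w],None,fx=s,fy=s,interpolation=cv2.INTER_CUBIC)
    for i in range(0,w,10):
        cv2.putText(c,str(x0+i),(i*s,8),0,.3,(255,0,255),1); cv2.line(c,(i*s,10),(i*s,16),(255,0,255),1)
    for i in range(0,h,10):
        cv2.putText(c,str(y0+i),(0,i*s+3),0,.3,(255,0,255),1); cv2.line(c,(22,i*s),(28,i*s),(255,0,255),1)
    cv2.imwrite(n,c)
crop("pics/cw.png",190,180,150,145,4)
crop("pics/cs.png",365,178,150,140,4)
```

```text
(no output)
```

View pics/cw.png

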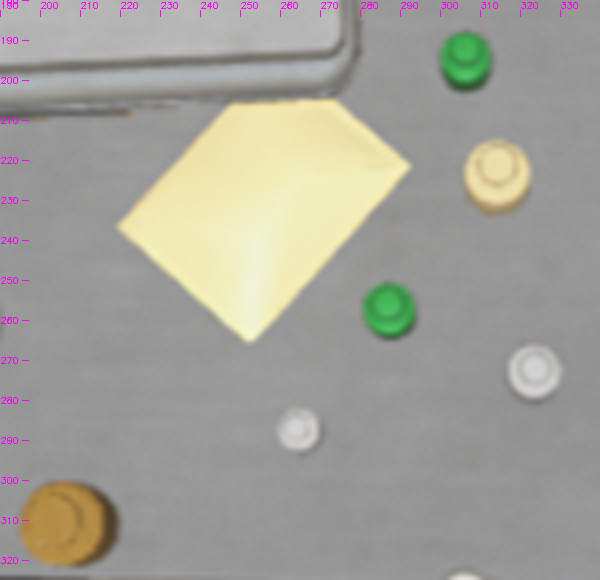

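View pics/cs.png

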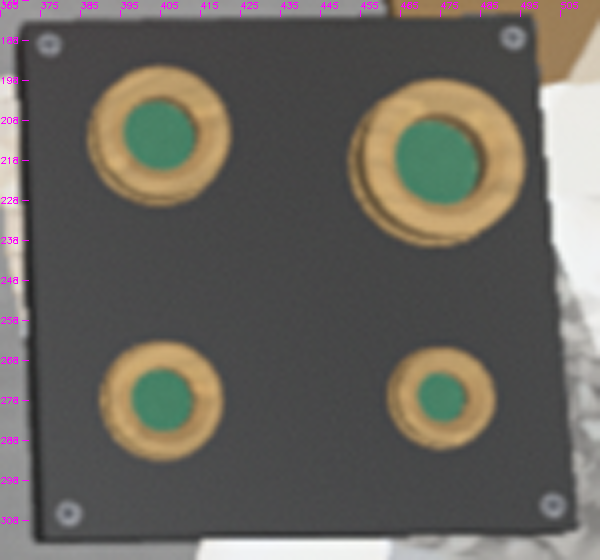

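```bash
cat > h.py <<'E'
from station import *
import cv2,numpy as np
from scipy.spatial.transform import Rotation as Ro
def ray(n,u,v,z):
    c=get_calibration(n); R,t,K=map(np.array,(c["R"],c["t"],c["intrinsics"]))
    d=R.T@np.linalg.inv(K)@[u,v,1]; o=-R.T@t
    return o+d*(z-o[2])/d[2]
def proj(n,X):
    c=get_calibration(n); p=np.array(c["intrinsics"])@(np.array(c["R"])@X+c["t"]); return p[:2]/p[2]
def wproj(X,o):
    c=get_calibration("wrist"); M=np.array(c["tool_from_camera"]); K=np.array(c["intrinsics"])
    T=Ro.from_quat(o["tool_rot"]).inv().apply(np.array(X)-o["position"])
    p=M[:3,:3].T@(T-M[:3,3]); r=np.hypot(p[0],p[1]); th=np.arctan2(r,p[2])
    return K[:2,2]+K[0,0]*th*p[:2]/r
def wray(u,v,z,o):
    c=get_calibration("wrist"); M=np.array(c["tool_from_camera"]); K=np.array(c["intrinsics"])
    d=np.array([u,v])-K[:2,2]; r=np.hypot(*d); th=r/K[0,0]
    p=np.r_[np.sin(th)*d/r,np.cos(th)]
    R=Ro.from_quat(o["tool_rot"]); w=R.apply(M[:3,:3]@p); s=R.apply(M[:3,3])+o["position"]
    return s+w*(z-s[2])/w[2]
def goal(x,y,z,a=None):
    o=get_obs(); R=Ro.from_quat(o["tool_rot"]); X=R.as_matrix()
    if a is None: a=np.degrees(np.arctan2(X[1,0],X[0,0]))
    c,s=np.cos(np.radians(a)),np.sin(np.radians(a))
    G=Ro.from_matrix(np.array([[c,s,0],[0,0,-1],[-s,c,0]]).T)
    print("at",np.round(o["position"],1),"yaw",np.round(np.degrees(np.arctan2(X[1,0],X[0,0])),1),"t",round(o["time"],2),
      "shift cm",np.round(R.inv().apply(np.array([x,y,z])-o["position"])/10,2),"turn",np.round((R.inv()*G).as_rotvec(degrees=True),1))
E
python3 - <<'E'
from h import *
P=dict(w500=(203.5,310,62),w200=(314.3,221.5,49),w100=(323.7,272.2,39),w50=(264.2,287.2,31),s500=(476,217.5,86),s200=(405.5,211.2,82),s100=(405.7,278,79),s50=(475.5,277.2,77))
im=cv2.imread("pics/side0.png")
S=3;x0,y0=225,200
c=cv2.resize(im[y0:y0+200,x0:x0+265],None,fx=S,fy=S,interpolation=cv2.INTER_CUBIC)
for k,(u,v,z) in P.items():
    X=ray("top",u,v,z); s=proj("side",X); print(k,X.round(1),np.hypot(X[0],X[1]).round(),s.round(1))
    q=((s-[x0,y0])*S).astype(int); cv2.drawMarker(c,(int(q[0]),int(q[1])),(255,0,255),0,10,1)
    if k[0]=='s':
        r={'s500':37,'s200':31,'s100':26,'s50':22}[k]
        pts=np.array([(proj("side",X+[r*np.cos(b),r*np.sin(b),0])-[x0,y0])*S for b in np.linspace(0,6.28,60)]).astype(int)
        cv2.polylines(c,[pts],True,(255,0,255),1)
cv2.imwrite("pics/sidec.png",c)
goal(164,498,230)
E
```

```text
w500 [370.2 262.2  62. ] 454.0 [244.4 214.4]
w200 [543.9  62.7  49. ] 548.0 [369.  251.9]
w100 [447.5  42.6  39. ] 450.0 [325.9 276.1]
w50 [417.1 155.7  31. ] 445.0 [286.5 249.8]
s500 [ 550.2 -236.8   86. ] 599.0 [478.1 345.1]
s200 [ 560.1 -106.8   82. ] 570.0 [430.6 290. ]
s100 [ 435.5 -106.2   79. ] 448.0 [360.3 313.9]
s50 [ 440.  -234.6   77. ] 499.0 [408.6 374.5]
at [164.4 498.2 230.9] yaw 71.7 t 0.15 shift cm [-0.04  0.09  0.03] turn [-0.  -0.  -0.1]
```

View pics/sidec.png

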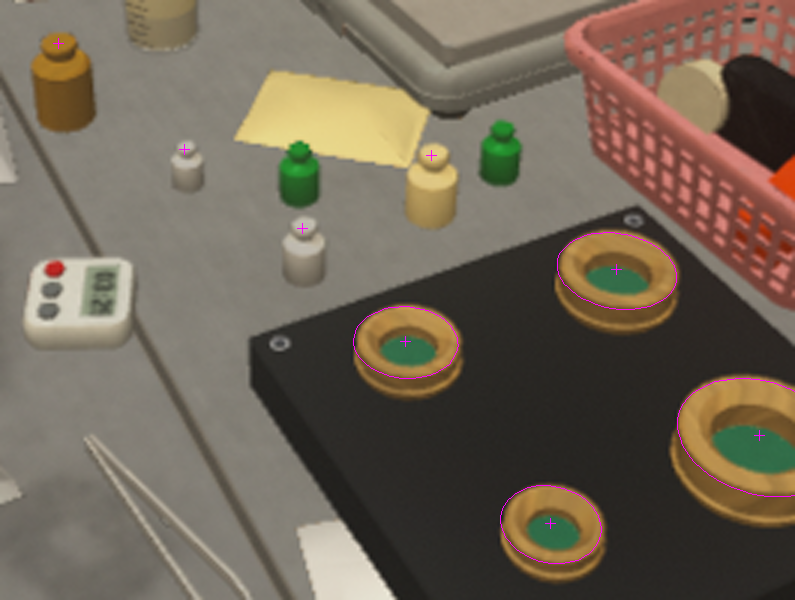

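Every top-view position projects onto the matching object in the side view to within about 1 mm. I'll start with weight_500 and hover over it.

```bash
python3 -c "
from h import *
goal(370.2,262.2,120,35.3)"
```

```text
at [164.4 498.2 230.9] yaw 71.7 t 0.15 shift cm [-15.95  11.1  -26.94] turn [ 0.  36.4 -0.1]
```

Request:
carry_out:
  motion:
    - {"tx":-2.7,"tz":-4.5,"ay":6,"jaw":0.5}
    - {"tx":-5.3,"tz":-9,"ay":12,"jaw":0.5}
    - {"tx":-8,"tz":-13.5,"ay":18,"jaw":0.5}
    - {"tx":-10.7,"ty":2,"tz":-18,"ay":24,"jaw":0.5}
    - {"tx":-13.3,"ty":5,"tz":-22.5,"ay":30,"jaw":0.5}
    - {"tx":-15.95,"ty":8,"tz":-26.9,"ay":36,"jaw":0.5}
    - {"tx":-15.95,"ty":11,"tz":-26.9,"ay":36,"jaw":0.5}
    - {"tx":-15.95,"ty":11,"tz":-26.9,"ay":36,"jaw":0.5}
    - {"tx":-15.95,"ty":11,"tz":-26.9,"ay":36,"jaw":0.5}
    - {"tx":-15.95,"ty":11,"tz":-26.9,"ay":36,"jaw":0.5}
  squeeze: 40

```text
validation failed for argument at $.mo...
```

Run:
```python
from h import *
o=get_obs(); goal(370.2,262.2,22); print(o['grip_width'],o['wrist_force'],o['q'])
im=get_image("wrist")[:,:,::-1].copy()
for X in ([370.2,262.2,62],):
    p=wproj(X,o); print(p); cv2.drawMarker(im,(int(p[0]),int(p[1])),(255,0,255),0,10,1)
    for r,z in((12.5,62),(20,0)):
        cv2.polylines(im,[np.array([wproj([X[0]+r*np.cos(b),X[1]+r*np.sin(b),z],o) for b in np.linspace(0,6.28,40)]).astype(int)],True,(255,0,255),1)
cv2.imwrite("pics/w1.png",im)
```

```text
at [164.4 498.2 230.9] yaw 71.7 t 0.15 shift cm [-15.94  20.9  -26.94] turn [-0.  -0.  -0.1]
85.52207305608077 [-0.26678795  0.54988732  0.07639506] [ 1.11267971e+00  2.91121765e-01 -1.53943424e-01  1.12671625e+00
 -2.28897791e-05  1.43152727e+00]
[187.67764884 429.30707442]
```

View pics/w1.png

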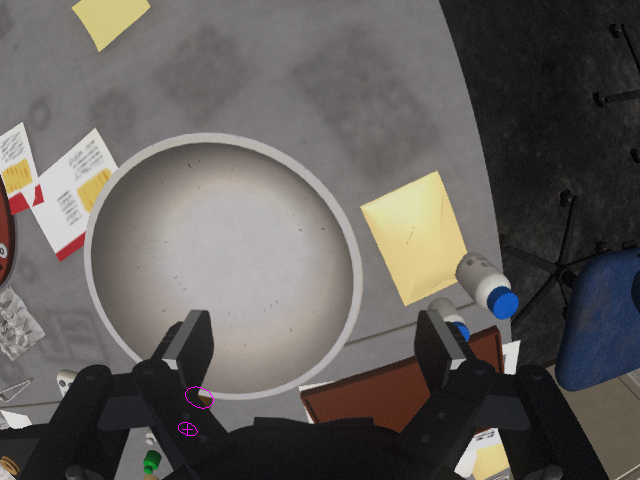

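The call was refused, so the arm hasn't moved; the picture only shows the bowl under the gripper. I'll resend with every key in each row.

Request:
carry_out:
  motion:
    - {"tx":-2.7,"ty":0,"tz":-4.5,"ax":0,"ay":6,"az":0,"jaw":0.5}
    - {"tx":-5.3,"ty":0,"tz":-9,"ax":0,"ay":12,"az":0,"jaw":0.5}
    - {"tx":-8,"ty":0,"tz":-13.5,"ax":0,"ay":18,"az":0,"jaw":0.5}
    - {"tx":-10.7,"ty":2,"tz":-18,"ax":0,"ay":24,"az":0,"jaw":0.5}
    - {"tx":-13.3,"ty":5,"tz":-22.5,"ax":0,"ay":30,"az":0,"jaw":0.5}
    - {"tx":-15.9,"ty":8,"tz":-26.9,"ax":0,"ay":36,"az":0,"jaw":0.5}
    - {"tx":-15.9,"ty":11,"tz":-26.9,"ax":0,"ay":36,"az":0,"jaw":0.5}
    - {"tx":-15.9,"ty":11,"tz":-26.9,"ax":0,"ay":36,"az":0,"jaw":0.5}
    - {"tx":-15.9,"ty":11,"tz":-26.9,"ax":0,"ay":36,"az":0,"jaw":0.5}
  squeeze: 40

```text
time: 1.1
position: [369.5, 262.2, 120.3]
tool_rot: [0.673, 0.215, -0.217, -0.673]
wrist_force: [0.6, 0.1, 0.7]
grip_width: 64.1
```

```bash
cat >> h.py <<'E'
def look(name,circs,jpg=None):
    o=get_obs(); im=get_image("wrist")[:,:,::-1].copy()
    for x,y,z,r in circs:
        cv2.polylines(im,[np.array([wproj([x+r*np.cos(b),y+r*np.sin(b),z],o) for b in np.linspace(0,6.28,40)]).astype(int)],True,(255,0,255),1)
    cv2.imwrite(name,im)
    print(np.round(o['grip_width'],1),np.round(o['wrist_force'],1),np.round(o['q'],2))
E
python3 - <<'E'
from h import *
goal(370.2,262.2,22,35.3)
look("pics/w2.png",[(370.2,262.2,62,12.5),(370.2,262.2,0,20)])
E
```

```text
at [369.5 262.2 120.3] yaw 35.6 t 1.1 shift cm [ 0.09  9.83 -0.04] turn [-0.   0.3 -0.2]
64.1 [0.6 0.1 0.7] [ 0.46  0.26 -0.51  0.8  -0.    1.4 ]
```

View pics/w2.png

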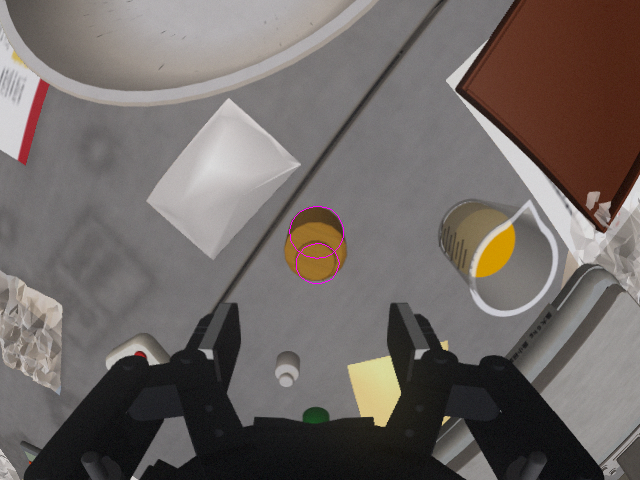

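The overlay sits right on the weight, with its knob at (316,261), midway between the fingers. I'll descend and grip.

Request:
carry_out:
  motion:
    - {"tx":0.1,"ty":3,"tz":0,"ax":0,"ay":0,"az":0,"jaw":0.5}
    - {"tx":0.1,"ty":6,"tz":0,"ax":0,"ay":0,"az":0,"jaw":0.5}
    - {"tx":0.1,"ty":8.5,"tz":0,"ax":0,"ay":0,"az":0,"jaw":0.5}
    - {"tx":0.1,"ty":9.8,"tz":0,"ax":0,"ay":0,"az":0,"jaw":0.5}
    - {"tx":0.1,"ty":9.8,"tz":0,"ax":0,"ay":0,"az":0,"jaw":0.5}
    - {"tx":0.1,"ty":9.8,"tz":0,"ax":0,"ay":0,"az":0,"jaw":-0.3}
    - {"tx":0.1,"ty":9.8,"tz":0,"ax":0,"ay":0,"az":0,"jaw":-0.3}
    - {"tx":0.1,"ty":9.8,"tz":0,"ax":0,"ay":0,"az":0,"jaw":-0.3}
    - {"tx":0.1,"ty":9.8,"tz":0,"ax":0,"ay":0,"az":0,"jaw":-0.3}
    - {"tx":0.1,"ty":9.8,"tz":0,"ax":0,"ay":0,"az":0,"jaw":-0.3}

```text
time: 2.15
position: [370.8, 264.3, 24.9]
tool_rot: [-0.673, -0.217, 0.217, 0.673]
wrist_force: [-3.9, -0.5, 8.9]
grip_width: 38.4
```

```bash
python3 -c "
from h import *
o=get_obs();print(o['grip_width'],o['wrist_force'])
goal(370.2,262.2,22);goal(370.2,262.2,150);goal(550.2,-236.8,150,-23.3)"
```

```text
38.368536690935926 [-3.85240246 -0.46314735  8.89186983]
at [370.8 264.3  24.9] yaw 35.7 t 2.15 shift cm [-0.18  0.29 -0.14] turn [-0.  0.  0.]
at [370.8 264.3  24.9] yaw 35.7 t 2.15 shift cm [ -0.17 -12.51  -0.13] turn [-0.  0.  0.]
at [370.8 264.3  24.9] yaw 35.7 t 2.15 shift cm [-14.71 -12.54 -51.15] turn [-0. 59.  0.]
```

Request:
carry_out:
  motion:
    - {"tx":0,"ty":-0.7,"tz":0,"ax":0,"ay":0,"az":0,"jaw":-0.3}
    - {"tx":0,"ty":-2.5,"tz":0,"ax":0,"ay":0,"az":0,"jaw":-0.3}
    - {"tx":0,"ty":-5,"tz":0,"ax":0,"ay":0,"az":0,"jaw":-0.3}
    - {"tx":0,"ty":-8,"tz":0,"ax":0,"ay":0,"az":0,"jaw":-0.3}
    - {"tx":0,"ty":-11,"tz":0,"ax":0,"ay":0,"az":0,"jaw":-0.3}
    - {"tx":0,"ty":-12.5,"tz":0,"ax":0,"ay":0,"az":0,"jaw":-0.3}
    - {"tx":0,"ty":-12.5,"tz":0,"ax":0,"ay":0,"az":0,"jaw":-0.3}

```text
time: 2.85
position: [372.3, 265.1, 152.7]
tool_rot: [-0.673, -0.219, 0.215, 0.673]
wrist_force: [-0.1, -0.1, -4.9]
grip_width: 38.1
```

Run:
```python
from h import *
o=get_obs();print(o['grip_width'],o['wrist_force'])
goal(550.2,-236.8,150,-23.3)
x,y,z=o['position']; b=z-24.9
p=proj("side",[x,y,b]).astype(int); print(p)
a=get_image("side")[:,:,::-1].copy()
for r,h in((20,0),(20,43),(12.5,62)):
    cv2.polylines(a,[np.array([proj("side",[x+r*np.cos(t),y+r*np.sin(t),b+h]) for t in np.linspace(0,6.28,40)]).astype(int)],True,(255,0,255),1)
A=cv2.resize(a[p[1]-110:p[1]+40,p[0]-75:p[0]+75],(560,560),interpolation=2)
cv2.imwrite("pics/l1.png",A)
```

```text
38.10635513754647 [-0.06863156 -0.09760333 -4.87358523]
at [372.3 265.1 152.7] yaw 35.8 t 2.85 shift cm [-14.89   0.22 -51.13] turn [-0.1 59.1  0.3]
[241 184]
```

View pics/l1.png

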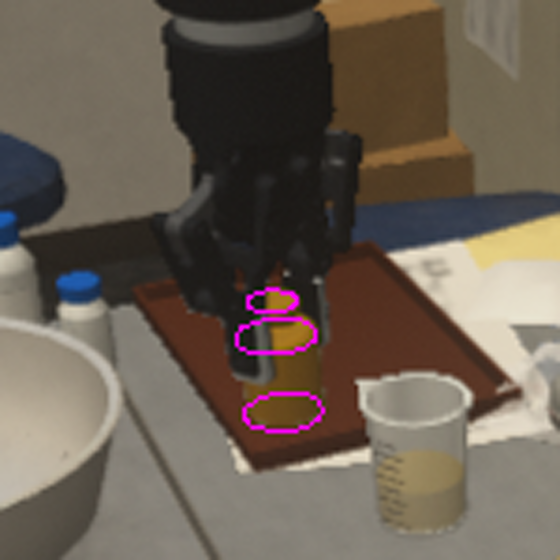

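weight_500 is held upright and the wrist reads −4.9 N, its own weight. I'll carry it to stand_500.

Request:
carry_out:
  motion:
    - {"tx":-0.5,"ty":-0.5,"tz":-1.6,"ax":0,"ay":2,"az":0,"jaw":-0.3}
    - {"tx":-1.4,"ty":-1,"tz":-4.8,"ax":0,"ay":5.5,"az":0,"jaw":-0.3}
    - {"tx":-2.6,"ty":-1,"tz":-9,"ax":0,"ay":10.5,"az":0,"jaw":-0.3}
    - {"tx":-4,"ty":-1,"tz":-13.7,"ax":0,"ay":16,"az":0,"jaw":-0.3}
    - {"tx":-5.4,"ty":-1,"tz":-18.4,"ax":0,"ay":21.5,"az":0,"jaw":-0.3}
    - {"tx":-6.8,"ty":-1,"tz":-23.2,"ax":0,"ay":27,"az":0,"jaw":-0.3}
    - {"tx":-8.2,"ty":-1,"tz":-28,"ax":0,"ay":32.5,"az":0,"jaw":-0.3}
    - {"tx":-9.6,"ty":-1,"tz":-32.8,"ax":0,"ay":38,"az":0,"jaw":-0.3}
    - {"tx":-11,"ty":-1,"tz":-37.6,"ax":0,"ay":43.5,"az":0,"jaw":-0.3}
    - {"tx":-12.3,"ty":-1,"tz":-42.2,"ax":0,"ay":49,"az":0,"jaw":-0.3}
    - {"tx":-13.5,"ty":-1,"tz":-46.2,"ax":0,"ay":53.5,"az":0,"jaw":-0.3}
    - {"tx":-14.3,"ty":-1,"tz":-49.2,"ax":0,"ay":57,"az":0,"jaw":-0.3}

```text
time: 4.1
position: [542.6, -220.6, 159.1]
tool_rot: [-0.694, 0.132, -0.132, 0.696]
wrist_force: [1.3, 0.4, -4.9]
grip_width: 38.1
```

Run:
```python
from h import *
goal(550.7,-235.6,165,-23.3)
```

```text
at [ 542.6 -220.6  159.1] yaw -21.5 t 4.1 shift cm [ 1.3 -0.6 -1.1] turn [-0.1  1.8  0. ]
```

Request:
carry_out:
  motion:
    - {"tx":0.7,"ty":0,"tz":-0.6,"ax":0,"ay":1,"az":0,"jaw":-0.3}
    - {"tx":1.3,"ty":1,"tz":-1.1,"ax":0,"ay":1.8,"az":0,"jaw":-0.3}
    - {"tx":1.3,"ty":2,"tz":-1.1,"ax":0,"ay":1.8,"az":0,"jaw":-0.3}
    - {"tx":1.3,"ty":2,"tz":-1.1,"ax":0,"ay":1.8,"az":0,"jaw":-0.3}
    - {"tx":1.3,"ty":2,"tz":-1.1,"ax":0,"ay":1.8,"az":0,"jaw":-0.3}

```text
time: 4.6
position: [550.0, -234.0, 138.5]
tool_rot: [-0.691, 0.143, -0.142, 0.694]
wrist_force: [-0.1, 0.2, -4.6]
grip_width: 38.3
```

Run:
```python
from h import *
o=get_obs();z=o['position'][2]
goal(550.7,-235.6,91,-23.3)
look("pics/p1.png",[(550.2,-236.8,86,28),(550.2,-236.8,86,37),(550.2,-236.8,z-24.9,20)])
```

```text
at [ 550.  -234.   138.5] yaw -23.2 t 4.6 shift cm [ 0.13  4.75 -0.13] turn [-0.2  0.1 -0.1]
38.3 [-0.1  0.2 -4.6] [-0.53  0.49 -0.1   0.98  0.    1.45]
```

View pics/p1.png

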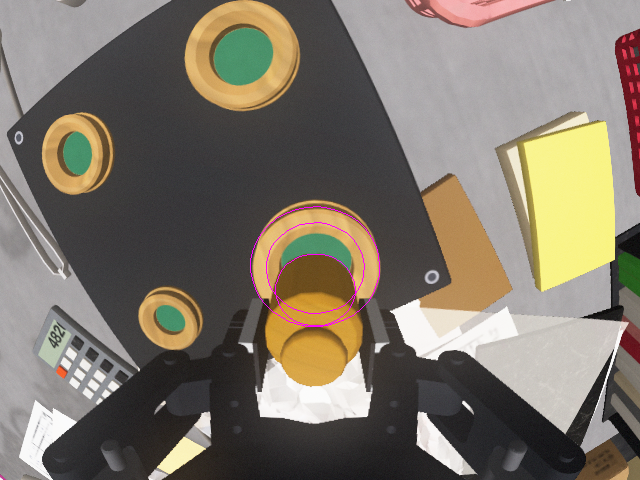

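From the wrist, stand_500 sits at (315,265), on its overlay. The weight's base lies on the circle drawn at the stand's centre, so I'll lower it.

Request:
carry_out:
  motion:
    - {"tx":0.05,"ty":1.5,"tz":-0.05,"ax":0,"ay":0,"az":0,"jaw":-0.3}
    - {"tx":0.05,"ty":2.8,"tz":-0.05,"ax":0,"ay":0,"az":0,"jaw":-0.3}
    - {"tx":0.05,"ty":3.5,"tz":-0.05,"ax":0,"ay":0,"az":0,"jaw":-0.3}
    - {"tx":0.05,"ty":4,"tz":-0.05,"ax":0,"ay":0,"az":0,"jaw":-0.3}
    - {"tx":0.05,"ty":4.3,"tz":-0.05,"ax":0,"ay":0,"az":0,"jaw":-0.3}
    - {"tx":0.05,"ty":4.3,"tz":-0.05,"ax":0,"ay":0,"az":0,"jaw":-0.3}
    - {"tx":0.05,"ty":4.3,"tz":-0.05,"ax":0,"ay":0,"az":0,"jaw":-0.3}

```text
time: 5.35
position: [550.8, -234.9, 96.2]
tool_rot: [-0.692, 0.142, -0.142, 0.694]
wrist_force: [-0.9, 0.1, -5.5]
grip_width: 37.8
```

Request:
carry_out:
  motion:
    - {"tx":0,"ty":0.2,"tz":0,"ax":0,"ay":0,"az":0,"jaw":-0.3}
    - {"tx":0,"ty":0.4,"tz":0,"ax":0,"ay":0,"az":0,"jaw":-0.3}
    - {"tx":0,"ty":0.5,"tz":0,"ax":0,"ay":0,"az":0,"jaw":-0.3}
    - {"tx":0,"ty":0.55,"tz":0,"ax":0,"ay":0,"az":0,"jaw":-0.3}
    - {"tx":0,"ty":0.55,"tz":0,"ax":0,"ay":0,"az":0,"jaw":-0.3}
    - {"tx":0,"ty":0.55,"tz":0,"ax":0,"ay":0,"az":0,"jaw":-0.3}

```text
time: 5.95
position: [550.8, -234.8, 91.1]
tool_rot: [-0.692, 0.142, -0.142, 0.694]
wrist_force: [-2.0, 2.5, 3.0]
grip_width: 38.2
```

The force turned positive at TCP z = 91.1, and I had expected the bore floor at 90.9. I'll press 1 mm further, release and rise.

Request:
carry_out:
  motion:
    - {"tx":0,"ty":0.1,"tz":0,"ax":0,"ay":0,"az":0,"jaw":-0.3}
    - {"tx":0,"ty":0.1,"tz":0,"ax":0,"ay":0,"az":0,"jaw":-0.05}
    - {"tx":0,"ty":0.1,"tz":0,"ax":0,"ay":0,"az":0,"jaw":0.1}
    - {"tx":0,"ty":0.1,"tz":0,"ax":0,"ay":0,"az":0,"jaw":0.4}
    - {"tx":0,"ty":0.1,"tz":0,"ax":0,"ay":0,"az":0,"jaw":0.4}
    - {"tx":0,"ty":0,"tz":0,"ax":0,"ay":0,"az":0,"jaw":0.4}
    - {"tx":0,"ty":-2,"tz":0,"ax":0,"ay":0,"az":0,"jaw":0.4}
    - {"tx":0,"ty":-5,"tz":0,"ax":0,"ay":0,"az":0,"jaw":0.4}
    - {"tx":0,"ty":-9,"tz":0,"ax":0,"ay":0,"az":0,"jaw":0.4}
    - {"tx":0,"ty":-9,"tz":0,"ax":0,"ay":0,"az":0,"jaw":0.4}

```text
time: 6.95
position: [553.4, -236.6, 186.3]
tool_rot: [-0.692, 0.139, -0.145, 0.693]
wrist_force: [0.4, -0.5, -0.9]
grip_width: 59.7
```

Run:
```python
from h import *
print(get_obs()['q'])
goal(543.9,62.7,130,-73)
goal(543.9,62.7,130,107)
```

```text
[-0.52708123  0.45625018 -0.02614348  1.08074897  0.00300234  1.44899247]
at [ 553.4 -236.6  186.3] yaw -23.2 t 6.95 shift cm [-12.71   5.59  27.12] turn [-0.3 49.8  0.4]
at [ 553.4 -236.6  186.3] yaw -23.2 t 6.95 shift cm [-12.71   5.59  27.12] turn [   0.5 -130.2    0.4]
```

Request:
carry_out:
  motion:
    - {"tx":-1.3,"ty":0,"tz":2.7,"ax":0,"ay":5,"az":0,"jaw":0.3}
    - {"tx":-3,"ty":0,"tz":6.4,"ax":0,"ay":12,"az":0,"jaw":0.3}
    - {"tx":-4.8,"ty":0,"tz":10.2,"ax":0,"ay":19,"az":0,"jaw":0.3}
    - {"tx":-6.6,"ty":1,"tz":14,"ax":0,"ay":26,"az":0,"jaw":0.3}
    - {"tx":-8.4,"ty":2,"tz":17.8,"ax":0,"ay":33,"az":0,"jaw":0.3}
    - {"tx":-10.2,"ty":3,"tz":21.6,"ax":0,"ay":40,"az":0,"jaw":0.3}
    - {"tx":-11.8,"ty":4.5,"tz":25.2,"ax":0,"ay":46,"az":0,"jaw":0.3}
    - {"tx":-12.7,"ty":5.6,"tz":27.1,"ax":0,"ay":49.8,"az":0,"jaw":0.3}
    - {"tx":-12.7,"ty":5.6,"tz":27.1,"ax":0,"ay":49.8,"az":0,"jaw":0.3}
    - {"tx":-12.7,"ty":5.6,"tz":27.1,"ax":0,"ay":49.8,"az":0,"jaw":0.3}
    - {"tx":-12.7,"ty":5.6,"tz":27.1,"ax":0,"ay":49.8,"az":0,"jaw":0.3}

```text
time: 8.05
position: [544.4, 61.6, 130.2]
tool_rot: [-0.567, 0.418, -0.423, 0.57]
wrist_force: [0.3, -0.8, -0.4]
grip_width: 55.8
```

Run:
```python
from h import *
goal(543.9,62.7,18,-73)
look("pics/w3.png",[(543.9,62.7,49,10),(543.9,62.7,0,16)])
# check pic of the placed 500 from above
im=get_image("top")[:,:,::-1].copy()
for r,h in((37,86),(20,109),(12.5,128)):
    cv2.polylines(im,[np.array([(proj("top",[550.2+r*np.cos(t),-236.8+r*np.sin(t),h])) for t in np.linspace(0,6.28,40)]).astype(int)],True,(255,0,255),1)
a=cv2.imread("pics/w3.png"); b=cv2.resize(im[180:260,435:515],(400,400),interpolation=2)
cv2.imwrite("pics/w3b.png",np.hstack([a[120:440,140:500],cv2.resize(b,(320,320))]))
```

```text
at [544.4  61.6 130.2] yaw -73.0 t 8.05 shift cm [-0.16 11.22 -0.1 ] turn [-0.5 -0.   0.2]
55.8 [ 0.3 -0.8 -0.4] [-0.02  0.4  -0.27  0.89 -0.    2.83]
```

View pics/w3b.png

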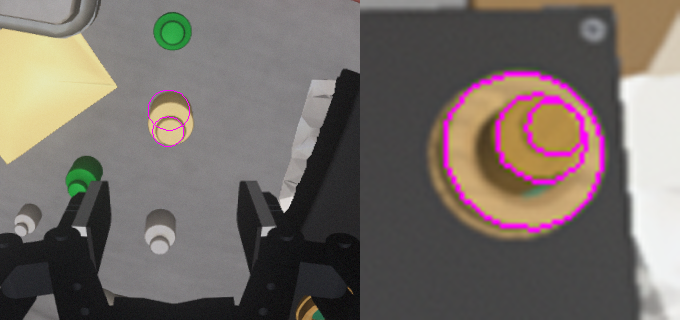

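weight_500 is fully home: its body and its knob at z = 128 both match the overlay. weight_200 is at the centre of the jaws, about 1.5 mm towards tool +x. I'll descend and grip it.

Request:
carry_out:
  motion:
    - {"tx":0,"ty":3,"tz":-0.1,"ax":0,"ay":0,"az":0,"jaw":0.3}
    - {"tx":0,"ty":6,"tz":-0.1,"ax":0,"ay":0,"az":0,"jaw":0.3}
    - {"tx":0,"ty":9,"tz":-0.1,"ax":0,"ay":0,"az":0,"jaw":0.3}
    - {"tx":0,"ty":11.2,"tz":-0.1,"ax":0,"ay":0,"az":0,"jaw":0.3}
    - {"tx":0,"ty":11.2,"tz":-0.1,"ax":0,"ay":0,"az":0,"jaw":0.3}
    - {"tx":0,"ty":11.2,"tz":-0.1,"ax":0,"ay":0,"az":0,"jaw":0}
    - {"tx":0,"ty":11.2,"tz":-0.1,"ax":0,"ay":0,"az":0,"jaw":-0.4}
    - {"tx":0,"ty":11.2,"tz":-0.1,"ax":0,"ay":0,"az":0,"jaw":-0.4}
    - {"tx":0,"ty":11.2,"tz":-0.1,"ax":0,"ay":0,"az":0,"jaw":-0.4}
    - {"tx":0,"ty":11.2,"tz":-0.1,"ax":0,"ay":0,"az":0,"jaw":-0.4}
  squeeze: 30

```text
time: 9.15
position: [545.8, 61.0, 19.9]
tool_rot: [-0.566, 0.417, -0.425, 0.57]
wrist_force: [-1.1, 1.4, 7.4]
grip_width: 28.5
```

The width is 28.5 mm where 32 was expected. I'll lift a little and look.

Request:
carry_out:
  motion:
    - {"tx":0,"ty":-0.7,"tz":0,"ax":0,"ay":0,"az":0,"jaw":-0.4}
    - {"tx":0,"ty":-2,"tz":0,"ax":0,"ay":0,"az":0,"jaw":-0.4}
    - {"tx":0,"ty":-3,"tz":0,"ax":0,"ay":0,"az":0,"jaw":-0.4}
    - {"tx":0,"ty":-3,"tz":0,"ax":0,"ay":0,"az":0,"jaw":-0.4}

```text
time: 9.55
position: [546.8, 61.0, 52.0]
tool_rot: [-0.565, 0.416, -0.426, 0.571]
wrist_force: [0.2, 0.5, -3.0]
grip_width: 28.4
```

Run:
```python
from h import *
o=get_obs();print(o['grip_width'],o['wrist_force'],o['position'])
x,y,z=o['position']; b=z-19.9
a=get_image("side")[:,:,::-1].copy(); w=get_image("wrist")[:,:,::-1].copy()
p=proj("side",[x,y,b]).astype(int)
for r,h in((16,0),(16,33),(10,49)):
    T=np.linspace(0,6.28,40)
    cv2.polylines(a,[np.array([proj("side",[x+r*np.cos(t),y+r*np.sin(t),b+h]) for t in T]).astype(int)],True,(255,0,255),1)
q=wproj([x,y,b+20],o).astype(int);print(q)
A=cv2.resize(a[p[1]-75:p[1]+25,p[0]-50:p[0]+50],(400,400),interpolation=2)
y0=min(q[1]-50,380);B=cv2.resize(w[y0:y0+100,q[0]-50:q[0]+50],(400,400),interpolation=2)
cv2.imwrite("pics/l2.png",np.hstack([A,B]))
```

```text
28.44498290110198 [ 0.20270703  0.46536637 -3.02831265] [546.84344356  61.02398527  52.00267326]
[309 313]
```

View pics/l2.png

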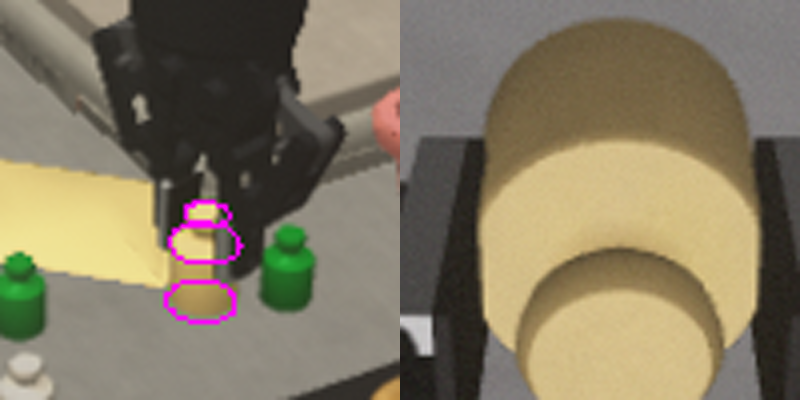

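weight_200 hangs upright and its base matches the overlay. The pads sit on its rounded shoulder, which explains the narrow reading, and the force agrees with its weight. I'll carry on.

Run:
```python
from h import *
goal(561.8,-106.3,130,-73)
```

```text
at [545.7  61.   50.4] yaw -73.1 t 9.65 shift cm [16.52 -7.91 -3.24] turn [-0.7 -0.1  0.3]
```

Request:
carry_out:
  motion:
    - {"tx":0,"ty":-2,"tz":0,"ax":-0.2,"ay":0,"az":0,"jaw":-0.4}
    - {"tx":0,"ty":-5,"tz":0,"ax":-0.4,"ay":0,"az":0,"jaw":-0.4}
    - {"tx":1.5,"ty":-7.5,"tz":-0.3,"ax":-0.7,"ay":0,"az":0.3,"jaw":-0.4}
    - {"tx":4.5,"ty":-7.9,"tz":-0.9,"ax":-0.7,"ay":0,"az":0.3,"jaw":-0.4}
    - {"tx":8,"ty":-7.9,"tz":-1.6,"ax":-0.7,"ay":0,"az":0.3,"jaw":-0.4}
    - {"tx":11.5,"ty":-7.9,"tz":-2.3,"ax":-0.7,"ay":0,"az":0.3,"jaw":-0.4}
    - {"tx":14.3,"ty":-7.9,"tz":-2.8,"ax":-0.7,"ay":0,"az":0.3,"jaw":-0.4}
    - {"tx":16,"ty":-7.9,"tz":-3.2,"ax":-0.7,"ay":0,"az":0.3,"jaw":-0.4}
    - {"tx":16.5,"ty":-7.9,"tz":-3.2,"ax":-0.7,"ay":0,"az":0.3,"jaw":-0.4}
    - {"tx":16.5,"ty":-7.9,"tz":-3.2,"ax":-0.7,"ay":0,"az":0.3,"jaw":-0.4}
    - {"tx":16.5,"ty":-7.9,"tz":-3.2,"ax":-0.7,"ay":0,"az":0.3,"jaw":-0.4}

```text
time: 10.75
position: [561.9, -104.9, 129.6]
tool_rot: [0.568, -0.421, 0.42, -0.568]
wrist_force: [1.0, 0.6, -2.8]
grip_width: 28.9
```

Run:
```python
from h import *
o=get_obs();z=o['position'][2]
goal(561.8,-106.3,86,-73)
look("pics/p2.png",[(560.1,-106.8,82,24),(560.1,-106.8,82,31),(560.1,-106.8,z-19.9,16)])
```

```text
at [ 561.9 -104.9  129.6] yaw -73.0 t 10.75 shift cm [ 0.14  4.36 -0.05] turn [ 0.  -0.  -0.1]
28.9 [ 1.   0.6 -2.8] [-0.31  0.45 -0.19  0.93  0.    2.53]
```

View pics/p2.png

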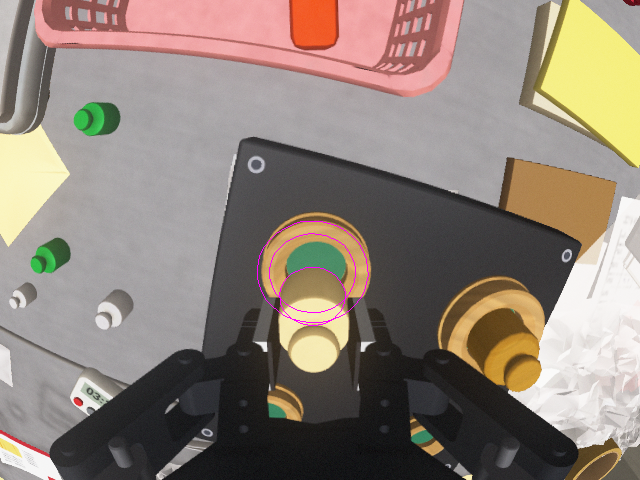

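The base of weight_200 is centred on the circle at the stand_200 centre, about (314,268). I'll lower it.

Request:
carry_out:
  motion:
    - {"tx":0.05,"ty":1.3,"tz":0,"ax":0,"ay":0,"az":0,"jaw":-0.4}
    - {"tx":0.05,"ty":2.5,"tz":0,"ax":0,"ay":0,"az":0,"jaw":-0.4}
    - {"tx":0.05,"ty":3.3,"tz":0,"ax":0,"ay":0,"az":0,"jaw":-0.4}
    - {"tx":0.05,"ty":3.8,"tz":0,"ax":0,"ay":0,"az":0,"jaw":-0.4}
    - {"tx":0.05,"ty":4.1,"tz":0,"ax":0,"ay":0,"az":0,"jaw":-0.4}
    - {"tx":0.05,"ty":4.3,"tz":0,"ax":0,"ay":0,"az":0,"jaw":-0.4}
    - {"tx":0.05,"ty":4.4,"tz":0,"ax":0,"ay":0,"az":0,"jaw":-0.4}
    - {"tx":0.05,"ty":4.4,"tz":0,"ax":0,"ay":0,"az":0,"jaw":-0.4}

```text
time: 11.6
position: [562.2, -105.2, 86.1]
tool_rot: [-0.568, 0.421, -0.42, 0.568]
wrist_force: [-0.0, 0.8, -0.1]
grip_width: 28.7
```

Request:
carry_out:
  motion:
    - {"tx":0,"ty":0.05,"tz":0,"ax":0,"ay":0,"az":0,"jaw":-0.4}
    - {"tx":0,"ty":0.1,"tz":0,"ax":0,"ay":0,"az":0,"jaw":-0.4}
    - {"tx":0,"ty":0.15,"tz":0,"ax":0,"ay":0,"az":0,"jaw":-0.4}
    - {"tx":0,"ty":0.15,"tz":0,"ax":0,"ay":0,"az":0,"jaw":-0.4}

```text
time: 12.0
position: [562.6, -105.1, 86.0]
tool_rot: [-0.568, 0.42, -0.421, 0.569]
wrist_force: [-4.0, 2.1, 12.9]
grip_width: 28.9
```

Firm contact at z = 86.0, right where the floor was expected. I'll release.

Request:
carry_out:
  motion:
    - {"tx":0,"ty":0,"tz":0,"ax":0,"ay":0,"az":0,"jaw":-0.4}
    - {"tx":0,"ty":0,"tz":0,"ax":0,"ay":0,"az":0,"jaw":-0.2}
    - {"tx":0,"ty":0,"tz":0,"ax":0,"ay":0,"az":0,"jaw":0}
    - {"tx":0,"ty":0,"tz":0,"ax":0,"ay":0,"az":0,"jaw":0.2}
    - {"tx":0,"ty":0,"tz":0,"ax":0,"ay":0,"az":0,"jaw":0.3}
    - {"tx":0,"ty":-0.3,"tz":0,"ax":0,"ay":0,"az":0,"jaw":0.3}
    - {"tx":0,"ty":-2,"tz":0,"ax":0,"ay":0,"az":0,"jaw":0.3}
    - {"tx":0,"ty":-5,"tz":0,"ax":0,"ay":0,"az":0,"jaw":0.3}
    - {"tx":0,"ty":-8,"tz":0,"ax":0,"ay":0,"az":0,"jaw":0.3}
    - {"tx":0,"ty":-8,"tz":0,"ax":0,"ay":0,"az":0,"jaw":0.3}

```text
time: 13.0
position: [564.8, -105.9, 170.1]
tool_rot: [-0.567, 0.418, -0.423, 0.57]
wrist_force: [0.8, -0.2, 0.2]
grip_width: 55.3
```

Run:
```python
from h import *
for n,u,v in(("g1",306.3,193.5),("g2",287.3,256)): print(n,ray("top",u,v,39).round(1))
goal(447.5,42.6,120,-23)
goal(447.5,42.6,120,-73)
```

```text
g1 [602.1  79.6  39. ]
g2 [477.2 113.1  39. ]
at [ 564.8 -105.9  170.1] yaw -73.0 t 13.0 shift cm [-17.65   4.9   -6.9 ] turn [ -0.2 -50.    0.3]
at [ 564.8 -105.9  170.1] yaw -73.0 t 13.0 shift cm [-17.65   4.9   -6.9 ] turn [-0.4  0.   0.2]
```

Request:
carry_out:
  motion:
    - {"tx":-1.5,"ty":0,"tz":-0.6,"ax":0,"ay":0,"az":0,"jaw":0.1}
    - {"tx":-4.5,"ty":0,"tz":-1.8,"ax":0,"ay":0,"az":0,"jaw":0.1}
    - {"tx":-8,"ty":0,"tz":-3.1,"ax":0,"ay":0,"az":0,"jaw":0.1}
    - {"tx":-11.5,"ty":1,"tz":-4.5,"ax":-0.4,"ay":0,"az":0.2,"jaw":0.1}
    - {"tx":-15,"ty":3,"tz":-5.9,"ax":-0.4,"ay":0,"az":0.2,"jaw":0.1}
    - {"tx":-17.2,"ty":4.5,"tz":-6.8,"ax":-0.4,"ay":0,"az":0.2,"jaw":0.1}
    - {"tx":-17.7,"ty":4.9,"tz":-6.9,"ax":-0.4,"ay":0,"az":0.2,"jaw":0.1}
    - {"tx":-17.7,"ty":4.9,"tz":-6.9,"ax":-0.4,"ay":0,"az":0.2,"jaw":0.1}
    - {"tx":-17.7,"ty":4.9,"tz":-6.9,"ax":-0.4,"ay":0,"az":0.2,"jaw":0.1}

```text
time: 13.9
position: [448.4, 42.7, 120.4]
tool_rot: [0.569, -0.42, 0.421, -0.568]
wrist_force: [-0.3, 0.0, 0.9]
grip_width: 46.7
```

Run:
```python
from h import *
goal(447.5,42.6,15,-73)
look("pics/w4.png",[(447.5,42.6,39,8),(447.5,42.6,0,13)])
im=get_image("top")[:,:,::-1].copy()
for r,h in((31,82),(16,99),(10,115)):
    cv2.polylines(im,[np.array([(proj("top",[560.1+r*np.cos(t),-106.8+r*np.sin(t),h])) for t in np.linspace(0,6.28,40)]).astype(int)],True,(255,0,255),1)
a=cv2.imread("pics/w4.png")
cv2.imwrite("pics/w4b.png",np.hstack([a[120:440,140:500],cv2.resize(im[175:245,370:440],(320,320),interpolation=2)]))
```

```text
at [448.4  42.7 120.4] yaw -73.0 t 13.9 shift cm [-0.03 10.54 -0.09] turn [-0.  0.  0.]
46.7 [-0.3  0.   0.9] [-0.07  0.25 -0.52  0.79 -0.    2.78]
```

View pics/w4b.png

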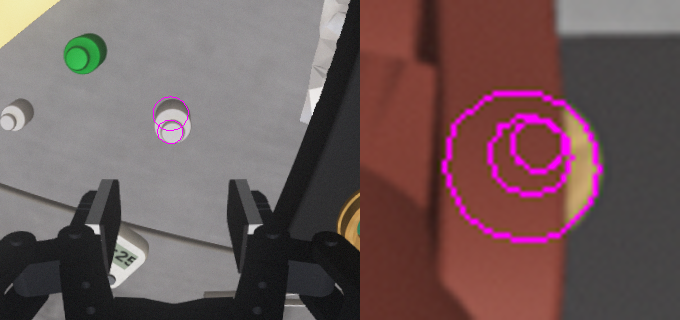

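weight_100, the grey one, is between the jaws within about 1 mm; its knob is at crop (172,131). The arm hides stand_200, so I'll check that later. Descending now.

Request:
carry_out:
  motion:
    - {"tx":0,"ty":3,"tz":-0.1,"ax":0,"ay":0,"az":0,"jaw":0.1}
    - {"tx":0,"ty":6,"tz":-0.1,"ax":0,"ay":0,"az":0,"jaw":0.1}
    - {"tx":0,"ty":9,"tz":-0.1,"ax":0,"ay":0,"az":0,"jaw":0.1}
    - {"tx":0,"ty":10.5,"tz":-0.1,"ax":0,"ay":0,"az":0,"jaw":0.1}
    - {"tx":0,"ty":10.5,"tz":-0.1,"ax":0,"ay":0,"az":0,"jaw":0.1}
    - {"tx":0,"ty":10.5,"tz":-0.1,"ax":0,"ay":0,"az":0,"jaw":-0.2}
    - {"tx":0,"ty":10.5,"tz":-0.1,"ax":0,"ay":0,"az":0,"jaw":-0.5}
    - {"tx":0,"ty":10.5,"tz":-0.1,"ax":0,"ay":0,"az":0,"jaw":-0.7}
    - {"tx":0,"ty":10.5,"tz":-0.1,"ax":0,"ay":0,"az":0,"jaw":-0.7}
    - {"tx":0,"ty":10.5,"tz":-0.1,"ax":0,"ay":0,"az":0,"jaw":-0.7}
    - {"tx":0,"ty":10.5,"tz":-0.1,"ax":0,"ay":0,"az":0,"jaw":-0.7}
  squeeze: 25

```text
time: 15.1
position: [448.9, 41.8, 16.6]
tool_rot: [-0.568, 0.42, -0.422, 0.569]
wrist_force: [-1.1, -0.1, 7.5]
grip_width: 22.8
```

Run:
```python
from h import *
goal(437.2,-105,125,-73)
```

```text
at [448.9  41.8  16.6] yaw -73.0 t 15.1 shift cm [ 13.72 -10.83  -5.38] turn [-0.2 -0.   0.1]
```

Request:
carry_out:
  motion:
    - {"tx":0,"ty":-0.6,"tz":0,"ax":0,"ay":0,"az":0,"jaw":-0.7}
    - {"tx":0,"ty":-2.5,"tz":0,"ax":0,"ay":0,"az":0,"jaw":-0.7}
    - {"tx":0,"ty":-5.5,"tz":0,"ax":0,"ay":0,"az":0,"jaw":-0.7}
    - {"tx":0,"ty":-9,"tz":0,"ax":0,"ay":0,"az":0,"jaw":-0.7}
    - {"tx":2,"ty":-10.8,"tz":-0.8,"ax":0,"ay":0,"az":0,"jaw":-0.7}
    - {"tx":5,"ty":-10.8,"tz":-2,"ax":0,"ay":0,"az":0,"jaw":-0.7}
    - {"tx":8.5,"ty":-10.8,"tz":-3.3,"ax":0,"ay":0,"az":0,"jaw":-0.7}
    - {"tx":11.5,"ty":-10.8,"tz":-4.5,"ax":0,"ay":0,"az":0,"jaw":-0.7}
    - {"tx":13.3,"ty":-10.8,"tz":-5.2,"ax":0,"ay":0,"az":0,"jaw":-0.7}
    - {"tx":13.7,"ty":-10.8,"tz":-5.4,"ax":-0.2,"ay":0,"az":0.1,"jaw":-0.7}
    - {"tx":13.7,"ty":-10.8,"tz":-5.4,"ax":-0.2,"ay":0,"az":0.1,"jaw":-0.7}
    - {"tx":13.7,"ty":-10.8,"tz":-5.4,"ax":-0.2,"ay":0,"az":0.1,"jaw":-0.7}

```text
time: 16.3
position: [436.9, -104.1, 124.9]
tool_rot: [0.569, -0.421, 0.42, -0.568]
wrist_force: [0.1, 0.1, -0.8]
grip_width: 22.8
```

Run:
```python
from h import *
o=get_obs();z=o['position'][2]
goal(437.2,-105,82.6,-73)
look("pics/p3.png",[(435.5,-106.2,79,21),(435.5,-106.2,79,26),(435.5,-106.2,z-16.6,13),(560.1,-106.8,82,31),(560.1,-106.8,99,16),(560.1,-106.8,115,10)])
a=cv2.imread("pics/p3.png")
cv2.imwrite("pics/p3b.png",cv2.resize(a[0:400,140:500],None,fx=1.5,fy=1.5))
```

```text
at [ 436.9 -104.1  124.9] yaw -73.0 t 16.3 shift cm [0.1  4.23 0.01] turn [ 0. -0. -0.]
22.8 [ 0.1  0.1 -0.8] [-0.4   0.25 -0.52  0.81 -0.    2.45]
```

View pics/p3b.png

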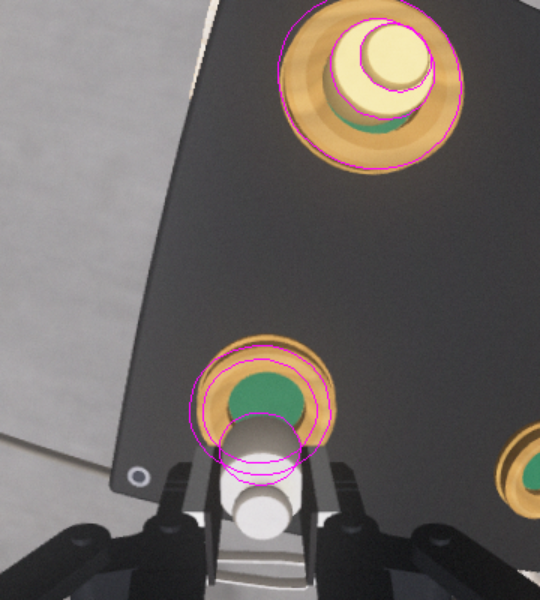

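weight_200 stands home and upright in stand_200. The centre of stand_100 is at crop x 266.5 and the held base at 260, so I'll shift +2 mm along tool x and lower.

Request:
carry_out:
  motion:
    - {"tx":0.2,"ty":1.2,"tz":0,"ax":0,"ay":0,"az":0,"jaw":-0.7}
    - {"tx":0.2,"ty":2.2,"tz":0,"ax":0,"ay":0,"az":0,"jaw":-0.7}
    - {"tx":0.2,"ty":3,"tz":0,"ax":0,"ay":0,"az":0,"jaw":-0.7}
    - {"tx":0.2,"ty":3.5,"tz":0,"ax":0,"ay":0,"az":0,"jaw":-0.7}
    - {"tx":0.2,"ty":3.9,"tz":0,"ax":0,"ay":0,"az":0,"jaw":-0.7}
    - {"tx":0.2,"ty":4.15,"tz":0,"ax":0,"ay":0,"az":0,"jaw":-0.7}
    - {"tx":0.2,"ty":4.2,"tz":0,"ax":0,"ay":0,"az":0,"jaw":-0.7}
    - {"tx":0.2,"ty":4.2,"tz":0,"ax":0,"ay":0,"az":0,"jaw":-0.7}

```text
time: 17.15
position: [437.5, -105.9, 82.9]
tool_rot: [0.569, -0.421, 0.42, -0.568]
wrist_force: [0.0, 0.3, -0.7]
grip_width: 22.9
```

Request:
carry_out:
  motion:
    - {"tx":0,"ty":0.05,"tz":0,"ax":0,"ay":0,"az":0,"jaw":-0.7}
    - {"tx":0,"ty":0.1,"tz":0,"ax":0,"ay":0,"az":0,"jaw":-0.7}
    - {"tx":0,"ty":0.15,"tz":0,"ax":0,"ay":0,"az":0,"jaw":-0.7}
    - {"tx":0,"ty":0.15,"tz":0,"ax":0,"ay":0,"az":0,"jaw":-0.7}

```text
time: 17.55
position: [437.9, -106.1, 82.5]
tool_rot: [0.569, -0.42, 0.421, -0.568]
wrist_force: [-5.8, 1.5, 14.7]
grip_width: 22.8
```

Floor contact at z = 82.5, against 82.6 expected. I'll release and rise.

Request:
carry_out:
  motion:
    - {"tx":0,"ty":0,"tz":0,"ax":0,"ay":0,"az":0,"jaw":-0.7}
    - {"tx":0,"ty":0,"tz":0,"ax":0,"ay":0,"az":0,"jaw":-0.35}
    - {"tx":0,"ty":0,"tz":0,"ax":0,"ay":0,"az":0,"jaw":-0.15}
    - {"tx":0,"ty":0,"tz":0,"ax":0,"ay":0,"az":0,"jaw":0.1}
    - {"tx":0,"ty":0,"tz":0,"ax":0,"ay":0,"az":0,"jaw":0.1}
    - {"tx":0,"ty":-0.3,"tz":0,"ax":0,"ay":0,"az":0,"jaw":0.1}
    - {"tx":0,"ty":-2,"tz":0,"ax":0,"ay":0,"az":0,"jaw":0.1}
    - {"tx":0,"ty":-5,"tz":0,"ax":0,"ay":0,"az":0,"jaw":0.1}
    - {"tx":0,"ty":-8,"tz":0,"ax":0,"ay":0,"az":0,"jaw":0}
    - {"tx":0,"ty":-8,"tz":0,"ax":0,"ay":0,"az":0,"jaw":0}

```text
time: 18.55
position: [440.0, -106.9, 166.0]
tool_rot: [-0.568, 0.418, -0.423, 0.569]
wrist_force: [0.9, 0.6, 0.3]
grip_width: 42.5
```

Run:
```python
from h import *
goal(417.1,155.7,120,-73)
```

```text
at [ 440.  -106.9  166. ] yaw -73.0 t 18.55 shift cm [-25.8    4.51   5.48] turn [-0.3  0.   0.3]
```

Request:
carry_out:
  motion:
    - {"tx":-2,"ty":0,"tz":0.4,"ax":0,"ay":0,"az":0,"jaw":0}
    - {"tx":-5.5,"ty":0,"tz":1.2,"ax":0,"ay":0,"az":0,"jaw":0}
    - {"tx":-9.5,"ty":0,"tz":2,"ax":0,"ay":0,"az":0,"jaw":0}
    - {"tx":-13.5,"ty":0,"tz":2.9,"ax":0,"ay":0,"az":0,"jaw":0}
    - {"tx":-17.5,"ty":1,"tz":3.7,"ax":0,"ay":0,"az":0,"jaw":0}
    - {"tx":-21.5,"ty":2.5,"tz":4.6,"ax":-0.3,"ay":0,"az":0.3,"jaw":0}
    - {"tx":-24.5,"ty":4,"tz":5.2,"ax":-0.3,"ay":0,"az":0.3,"jaw":0}
    - {"tx":-25.8,"ty":4.5,"tz":5.5,"ax":-0.3,"ay":0,"az":0.3,"jaw":0}
    - {"tx":-25.8,"ty":4.5,"tz":5.5,"ax":-0.3,"ay":0,"az":0.3,"jaw":0}
    - {"tx":-25.8,"ty":4.5,"tz":5.5,"ax":-0.3,"ay":0,"az":0.3,"jaw":0}
    - {"tx":-25.8,"ty":4.5,"tz":5.5,"ax":-0.3,"ay":0,"az":0.3,"jaw":0}

```text
time: 19.65
position: [417.6, 155.0, 120.3]
tool_rot: [-0.568, 0.421, -0.421, 0.568]
wrist_force: [-0.1, 0.7, -0.3]
grip_width: 42.6
```

Run:
```python
from h import *
goal(417.1,155.7,11,-73)
o=get_obs()
im=get_image("wrist"); 
# grey bright blob near prediction, knob vs predicted
p=wproj([417.1,155.7,31],o);q=wproj([417.1,155.7,10],o);print("pred knob",p,"body",q)
x,y=p.astype(int); g=cv2.cvtColor(im,cv2.COLOR_RGB2GRAY)[y-60:y+40,x-45:x+45]
m=(g>165).astype(np.uint8); n,l,s,c=cv2.connectedComponentsWithStats(m)
for i in range(1,n):
    if s[i,4]>40: print(s[i],c[i]+[x-45,y-60])
print(np.percentile(g,[5,50,95]))
```

```text
at [417.6 155.  120.3] yaw -73.0 t 19.65 shift cm [-0.07 10.93 -0.03] turn [ 0. -0. -0.]
pred knob [309.67462251 246.97335936] body [309.95682474 237.29742536]
[ 34  44  27  21 223] [311.51121076 237.83408072]
[ 40  55  15  15 169] [310.94674556 247.86982249]
[116. 122. 156.]
```

The blob code puts the knob at (311,248), against a predicted (309.7,247), so it is within 1 mm. I'll descend and grip.

Request:
carry_out:
  motion:
    - {"tx":0,"ty":3,"tz":0,"ax":0,"ay":0,"az":0,"jaw":0}
    - {"tx":0,"ty":6,"tz":0,"ax":0,"ay":0,"az":0,"jaw":0}
    - {"tx":0,"ty":9,"tz":0,"ax":0,"ay":0,"az":0,"jaw":0}
    - {"tx":0,"ty":10.9,"tz":0,"ax":0,"ay":0,"az":0,"jaw":0}
    - {"tx":0,"ty":10.9,"tz":0,"ax":0,"ay":0,"az":0,"jaw":0}
    - {"tx":0,"ty":10.9,"tz":0,"ax":0,"ay":0,"az":0,"jaw":-0.3}
    - {"tx":0,"ty":10.9,"tz":0,"ax":0,"ay":0,"az":0,"jaw":-0.6}
    - {"tx":0,"ty":10.9,"tz":0,"ax":0,"ay":0,"az":0,"jaw":-0.85}
    - {"tx":0,"ty":10.9,"tz":0,"ax":0,"ay":0,"az":0,"jaw":-0.85}
    - {"tx":0,"ty":10.9,"tz":0,"ax":0,"ay":0,"az":0,"jaw":-0.85}
    - {"tx":0,"ty":10.9,"tz":0,"ax":0,"ay":0,"az":0,"jaw":-0.85}
  squeeze: 25

```text
time: 20.8
position: [418.8, 155.0, 12.5]
tool_rot: [-0.568, 0.42, -0.421, 0.569]
wrist_force: [-0.5, -2.6, 8.0]
grip_width: 17.4
```

Run:
```python
from h import *
goal(441.3,-234.0,125,-73)
```

```text
at [418.8 155.   12.5] yaw -73.0 t 20.8 shift cm [ 37.87 -11.25  -9.16] turn [-0.1 -0.   0. ]
```

Request:
carry_out:
  motion:
    - {"tx":0,"ty":-0.6,"tz":0,"ax":0,"ay":0,"az":0,"jaw":-0.85}
    - {"tx":0,"ty":-2.5,"tz":0,"ax":0,"ay":0,"az":0,"jaw":-0.85}
    - {"tx":0,"ty":-6,"tz":0,"ax":0,"ay":0,"az":0,"jaw":-0.85}
    - {"tx":0,"ty":-10,"tz":0,"ax":0,"ay":0,"az":0,"jaw":-0.85}
    - {"tx":2,"ty":-14,"tz":-0.5,"ax":0,"ay":0,"az":0,"jaw":-0.85}
    - {"tx":5,"ty":-16,"tz":-1.2,"ax":0,"ay":0,"az":0,"jaw":-0.85}
    - {"tx":9,"ty":-16,"tz":-2.2,"ax":0,"ay":0,"az":0,"jaw":-0.85}
    - {"tx":13,"ty":-16,"tz":-3.1,"ax":0,"ay":0,"az":0,"jaw":-0.85}
    - {"tx":17,"ty":-16,"tz":-4.1,"ax":0,"ay":0,"az":0,"jaw":-0.85}
    - {"tx":21,"ty":-16,"tz":-5.1,"ax":0,"ay":0,"az":0,"jaw":-0.85}
    - {"tx":25,"ty":-16,"tz":-6,"ax":0,"ay":0,"az":0,"jaw":-0.85}
    - {"tx":29,"ty":-16,"tz":-7,"ax":0,"ay":0,"az":0,"jaw":-0.85}

```text
time: 22.0
position: [436.0, -144.5, 173.3]
tool_rot: [-0.567, 0.42, -0.422, 0.569]
wrist_force: [0.8, 0.3, 0.1]
grip_width: 17.0
```

Run:
```python
from h import *
goal(441.5,-233.6,125,-73)
```

```text
at [ 436.  -144.5  173.3] yaw -73.0 t 22.0 shift cm [ 8.68  4.83 -2.09] turn [-0.2 -0.   0.1]
```

Request:
carry_out:
  motion:
    - {"tx":3.5,"ty":0,"tz":-0.9,"ax":0,"ay":0,"az":0,"jaw":-0.85}
    - {"tx":6.5,"ty":1,"tz":-1.6,"ax":0,"ay":0,"az":0,"jaw":-0.85}
    - {"tx":8.2,"ty":3,"tz":-2,"ax":-0.2,"ay":0,"az":0.1,"jaw":-0.85}
    - {"tx":8.7,"ty":4.5,"tz":-2.1,"ax":-0.2,"ay":0,"az":0.1,"jaw":-0.85}
    - {"tx":8.7,"ty":4.8,"tz":-2.1,"ax":-0.2,"ay":0,"az":0.1,"jaw":-0.85}
    - {"tx":8.7,"ty":4.8,"tz":-2.1,"ax":-0.2,"ay":0,"az":0.1,"jaw":-0.85}
    - {"tx":8.7,"ty":4.8,"tz":-2.1,"ax":-0.2,"ay":0,"az":0.1,"jaw":-0.85}

```text
time: 22.7
position: [441.8, -233.5, 126.3]
tool_rot: [-0.568, 0.42, -0.421, 0.569]
wrist_force: [0.1, 0.7, -0.4]
grip_width: 17.5
```

Run:
```python
from h import *
o=get_obs();z=o['position'][2]
goal(441.5,-233.6,78.5,-73)
look("pics/p4.png",[(440,-234.6,77,22),(440,-234.6,z-12.5,10)])
a=cv2.imread("pics/p4.png")
cv2.imwrite("pics/p4b.png",cv2.resize(a[0:400,60:500],None,fx=1.5,fy=1.5,interpolation=2))
```

```text
at [ 441.8 -233.5  126.3] yaw -73.0 t 22.7 shift cm [ 0.    4.78 -0.04] turn [-0. -0. -0.]
17.5 [ 0.1  0.7 -0.4] [-0.63  0.33 -0.39  0.85  0.    2.21]
```

View pics/p4b.png

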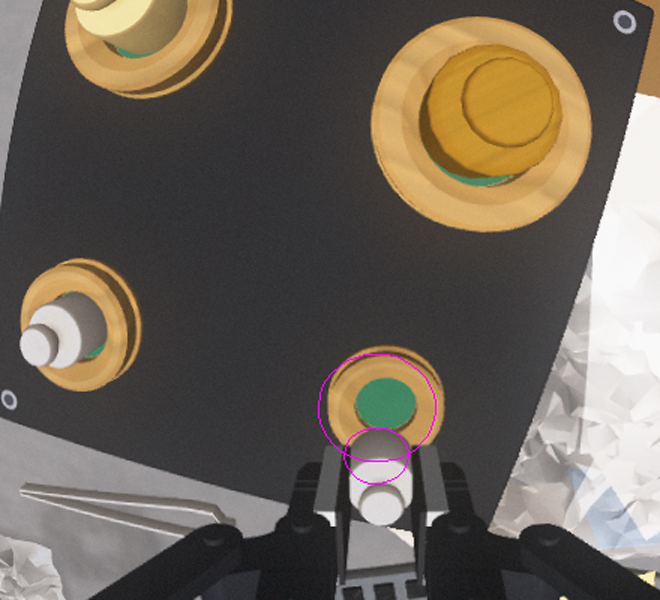

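The other three weights stand upright in their stands. stand_50 is centred at crop x 386 and the held base at 379, so I'll shift +2.5 mm along tool x and lower.

Request:
carry_out:
  motion:
    - {"tx":0.2,"ty":1.2,"tz":0,"ax":0,"ay":0,"az":0,"jaw":-0.85}
    - {"tx":0.25,"ty":2.3,"tz":0,"ax":0,"ay":0,"az":0,"jaw":-0.85}
    - {"tx":0.25,"ty":3.2,"tz":0,"ax":0,"ay":0,"az":0,"jaw":-0.85}
    - {"tx":0.25,"ty":3.8,"tz":0,"ax":0,"ay":0,"az":0,"jaw":-0.85}
    - {"tx":0.25,"ty":4.3,"tz":0,"ax":0,"ay":0,"az":0,"jaw":-0.85}
    - {"tx":0.25,"ty":4.6,"tz":0,"ax":0,"ay":0,"az":0,"jaw":-0.85}
    - {"tx":0.25,"ty":4.7,"tz":0,"ax":0,"ay":0,"az":0,"jaw":-0.85}
    - {"tx":0.25,"ty":4.7,"tz":0,"ax":0,"ay":0,"az":0,"jaw":-0.85}

```text
time: 23.55
position: [442.8, -236.0, 79.4]
tool_rot: [-0.568, 0.42, -0.421, 0.569]
wrist_force: [0.2, -0.3, -0.7]
grip_width: 17.6
```

Request:
carry_out:
  motion:
    - {"tx":0,"ty":0.05,"tz":0,"ax":0,"ay":0,"az":0,"jaw":-0.85}
    - {"tx":0,"ty":0.1,"tz":0,"ax":0,"ay":0,"az":0,"jaw":-0.85}
    - {"tx":0,"ty":0.15,"tz":0,"ax":0,"ay":0,"az":0,"jaw":-0.85}
    - {"tx":0,"ty":0.2,"tz":0,"ax":0,"ay":0,"az":0,"jaw":-0.85}
    - {"tx":0,"ty":0.2,"tz":0,"ax":0,"ay":0,"az":0,"jaw":-0.85}

```text
time: 24.05
position: [443.1, -236.2, 78.5]
tool_rot: [-0.568, 0.42, -0.421, 0.569]
wrist_force: [-2.8, 2.9, 13.1]
grip_width: 18.0
```

Floor contact at 78.5, exactly as expected. I'll release, rise and back off.

Request:
carry_out:
  motion:
    - {"tx":0,"ty":0,"tz":0,"ax":0,"ay":0,"az":0,"jaw":-0.85}
    - {"tx":0,"ty":0,"tz":0,"ax":0,"ay":0,"az":0,"jaw":-0.5}
    - {"tx":0,"ty":0,"tz":0,"ax":0,"ay":0,"az":0,"jaw":-0.3}
    - {"tx":0,"ty":0,"tz":0,"ax":0,"ay":0,"az":0,"jaw":0}
    - {"tx":0,"ty":0,"tz":0,"ax":0,"ay":0,"az":0,"jaw":0}
    - {"tx":0,"ty":-0.3,"tz":0,"ax":0,"ay":0,"az":0,"jaw":0}
    - {"tx":0,"ty":-2,"tz":0,"ax":0,"ay":0,"az":0,"jaw":0}
    - {"tx":0,"ty":-5,"tz":0,"ax":0,"ay":0,"az":0,"jaw":0}
    - {"tx":0,"ty":-9,"tz":0,"ax":0,"ay":0,"az":0,"jaw":0}
    - {"tx":0,"ty":-12,"tz":0,"ax":0,"ay":0,"az":0,"jaw":0}
    - {"tx":0,"ty":-14,"tz":0,"ax":0,"ay":0,"az":0,"jaw":0}

```text
time: 25.15
position: [443.4, -236.5, 221.1]
tool_rot: [-0.568, 0.419, -0.422, 0.569]
wrist_force: [0.2, -1.0, -0.5]
grip_width: 42.6
```

Request:
carry_out:
  motion:
    - {"tx":-4,"ty":-2,"tz":-2,"ax":0,"ay":0,"az":0,"jaw":0}
    - {"tx":-8,"ty":-2,"tz":-4,"ax":0,"ay":0,"az":0,"jaw":0}
    - {"tx":-12,"ty":-2,"tz":-6,"ax":0,"ay":0,"az":0,"jaw":0}
    - {"tx":-16,"ty":-2,"tz":-6,"ax":0,"ay":0,"az":0,"jaw":0}
    - {"tx":-20,"ty":-2,"tz":-6,"ax":0,"ay":0,"az":0,"jaw":0}
    - {"tx":-24,"ty":-2,"tz":-6,"ax":0,"ay":0,"az":0,"jaw":0}
    - {"tx":-28,"ty":-2,"tz":-6,"ax":0,"ay":0,"az":0,"jaw":0}
    - {"tx":-32,"ty":-2,"tz":-6,"ax":0,"ay":0,"az":0,"jaw":0}
    - {"tx":-36,"ty":-2,"tz":-6,"ax":0,"ay":0,"az":0,"jaw":0}
    - {"tx":-40,"ty":-2,"tz":-6,"ax":0,"ay":0,"az":0,"jaw":0}
    - {"tx":-40,"ty":-2,"tz":-6,"ax":0,"ay":0,"az":0,"jaw":0}
    - {"tx":-40,"ty":-2,"tz":-6,"ax":0,"ay":0,"az":0,"jaw":0}

```text
time: 26.35
position: [268.6, 129.2, 239.7]
tool_rot: [-0.569, 0.418, -0.421, 0.57]
wrist_force: [0.8, 0.3, -0.8]
grip_width: 42.9
```

Run:
```python
from h import *
S=[(550.2,-236.8,37,26,20,43,12.5,62),(560.1,-106.8,31,22,16,33,10,49),(435.5,-106.2,26,19,13,24,8,39),(440,-234.6,22,17,10,20,6,31)]
T=np.linspace(0,6.28,40); out=[]
for n,(y0,y1,x0,x1) in dict(top=(175,315,365,515),side=(200,380,305,500)).items():
    im=cv2.resize(get_image(n)[:,:,::-1],None,fx=4,fy=4,interpolation=2)
    for x,y,R,H,r,h,k,z in S:
        for rr,zz in((R,60+H),(k,66+z)):
            cv2.polylines(im,[np.array([4*proj(n,[x+rr*np.cos(t),y+rr*np.sin(t),zz]) for t in T]).astype(int)],True,(255,0,255),1)
    c=im[4*y0:4*y1,4*x0:4*x1]; out.append(cv2.resize(c,(400,int(400*c.shape[0]/c.shape[1]))))
cv2.imwrite("pics/fin.png",np.hstack([o[:369] if o.shape[0]>=369 else np.vstack([o,np.zeros((369-o.shape[0],400,3),np.uint8)]) for o in out]))
a=cv2.imread("pics/top0.png"); b=get_image("top")[:,:,::-1]
print("beaker diff",np.abs(a[230:285,138:198].astype(int)-b[230:285,138:198]).mean())
o=get_obs();print(o['time'],o['position'],o['wrist_force'])
```

```text
beaker diff 0.6801010101010101
26.5 [269.36821064 127.68110124 239.5451658 ] [ 0.15446944 -0.26809939 -0.9807945 ]
```

View pics/fin.png

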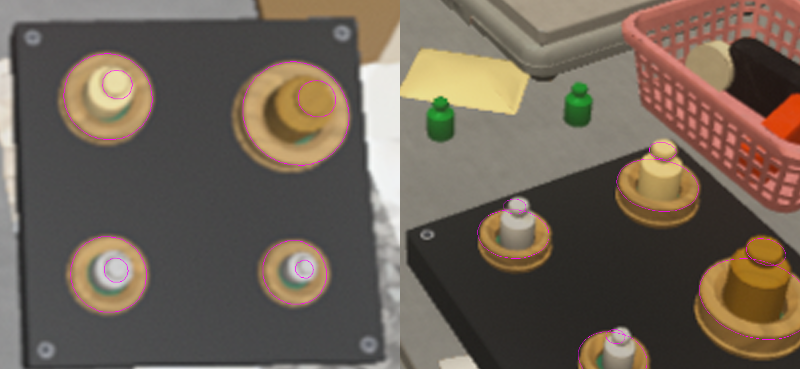

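All four knob tops lie on the circles drawn at their seated heights in both views. The weights are upright, the beaker hasn't moved and the arm is clear.

```bash
python3 -c "
from station import *
print(finish_job())"
```

```text
the job is handed in; nothing more can be done
None
```

All four check weights are standing upright and fully home in their own stands. I placed them in order 500, 200, 100, 50 g and handed the job in at about 26.5 s. Each one was lowered until the gripper felt the bore floor, then released.

**Last checks**
- **Seating:** in both the top and side views, the knob tops lie where they should at full depth. Floor contact came within 0.2 mm of the expected height each time.
- **Bystanders:** the beaker's part of the top picture is unchanged, both green look-alikes are still standing, and the arm is clear with its gripper empty.

**What disagreed**
- **Jaw widths:** the gripper read 1.5 to 3.5 mm less than each weight's diameter. The two I checked while held hung straight, and all four seated normally.
- **Stand positions:** the wrist camera put the 100 and 50 g stands about 2 to 2.5 mm from where the top view did. I went by the wrist camera, and both weights went in without catching.
- **Refused call:** the first move was rejected because some rows left out values; nothing moved.

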